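# Eject the stain tray with the release pin

### The job

Take the release pin out of the tool rack and push it down through the round hole in the lid of the taller of the two grey steel tray boxes, pressing the hidden catch so that its tray springs out. Then hang the pin back upright in the rack hole it came from and let go; the lower box must stay shut.

Things in the scene. Friction and masses are not known exactly. Their poses are not given: they have to be found in the camera images.
- pin: Release pin: steel shaft 8 mm thick and 70 mm long, above it a round steel collar 38 mm wide and 5 mm thick, then a plain straight cylindrical wooden handle 22 mm thick and 60 mm long; 0.11 kg. Origin at the shaft's tip (bottom), z up the shaft: collar from 70 to 75 mm, handle from 75 to 135 mm. Starts upright, hanging by its collar centred in a rack hole, tip 20 mm above the bench.
- rack: Plywood rack fixed to the bench: a shelf 64 x 214 mm, top at 90 mm, open front and back, with three 20 mm holes 70 mm apart along its y. Origin under its centre, on the bench. Holds, in any order, the pin, a pestle (ball grip, thick white shaft) and a scraper (square grip, flat blade), all with like collars; grips end at most 65 mm above the shelf.
- tall_box_hole (a point): Centre of the 24 mm round hole, at the lid's upper face, in the taller box: grey steel, fixed, 160 mm deep (x), 130 wide (y), 100 high. The hole is 45 mm behind the lid's centre; z up, -x is the front where the tray comes out. Lid 4 mm thick. A level sprung catch plate, 30 x 44 mm, lies centred 30 mm below the lid's upper face.
- tray (a joint): How far the taller box's tray is out, m: 0 latched (reads under 0.002), 0.045 fully out. The catch plate under the hole needs 3 to 7 N, frees the tray after 6 to 7 mm of travel and stops hard at 12 mm (42 mm below the lid's upper face); it springs back up. Once freed, the tray is pushed out by its own spring within half a second and stays out.
- low_tray (a joint): How far the lower box's tray is out, m: 0 latched shut, as it must stay. That box looks the same, with the same hole and catch, but is only 70 mm high. The two boxes stand one on either side of the rack and may change places.

How it is judged:
On the way:
1. with the pin reaching down through the hole of the taller box, its tray springs out (z of pin in the frame of tall_box_hole below -0.025 m and x of pin in the frame of tall_box_hole between -0.012 and 0.012 m and y of pin in the frame of tall_box_hole between -0.012 and 0.012 m and value of joint tray above 0.01 m).
At the end, for the whole second after the job is handed in: The tray of the taller box is more than 35 mm out, the lower box's tray is shut (under 10 mm), and the pin hangs at rest in its own rack hole, within 15 mm of where it started and upright within about 10 degrees (value of joint tray above 0.035 m and value of joint low_tray below 0.01 m and distance of pin from where it was at the start of the episode below 0.015 m and angle between pin's own z axis and vertical below 0.17 rad and linear speed of pin below 0.02 m/s); the robot touches nothing.
It fails at once if the lower box's tray is ejected (value of joint low_tray above 0.01 m).
It also fails if it takes over 45 s, if anything falls off the work surface, if the arm or the gripper's body presses on something with over 40 N, if the wrist force passes 120 N, or if a joint passes its speed limit or range.

### The arm

A 6-joint arm with a two-finger parallel gripper is mounted at the origin on the work surface. World frame = base frame: x ahead of the robot, y to its left, z up, the work surface at z = 0. Lengths are in m, angles in rad, forces in N, time in s.
With the tool pointing down it reaches from about 0.325 to 0.925 m from the base axis. Payload 3.1 kg.
Tool frame: the origin (TCP) lies midway between the tips of the shut fingers; the grasp point (between the pads) lies 19 mm behind it; x points along the fingers, z is the direction in which the jaws open and shut, and the axes are right-handed (so a half turn about x gives the same grasp; the last joint's range is limited). The gripper opens to 85 mm and grips with 20 to 120 N. Pads are 22 mm wide; open, the fingers measure 114 mm over their backs; the gripper's body (76 mm by 85 mm) begins 54 mm behind the grasp point. The pads swing forward as they close: fully open they stand 13 mm farther back than shut.
Start: joints at [1.105, 0.217, 1.613, -0, 1.311, -0.112], TCP at [0.217, 0.586, 0.231] pointing down, gripper open.
Joint ranges: [-2.75, 2.75], [-0.78, 2.1], [0.31, 2.55], [-1.13, 4.27], [0.13, 2.63], [-2.58, 2.58]. Speed limits (rad/s): [2.79, 2.79, 3.14, 3.14, 3.14, 3.14].

### API

Orientations are given as [roll, pitch, yaw] about the fixed x, y, z axes, in that order (R = Rz(yaw) Ry(pitch) Rx(roll)).
In Python, from rig import ctrl gives the robot as it stands. The module is installed in compiled form; this text tells all that it offers.
- The arm moves only by the tool send_rows, never from a script. Its argument "steps" is a list of rows, each an object with "delta_rot": the turn, a rotation vector about the tool's x, y, z in rad, a list of three; "translation": the shift along the tool's x, y, z in mm, a list of three; "grip": the finger opening in mm, from 0 to 85.4. In form: [{"delta_rot": [wx, wy, wz], "translation": [x, y, z], "grip": grip}, ...]. A call has 1 to 10 rows; each row is the pose to reach, as a shift and turn from the pose commanded when the call began, along the tool's axes at that moment; what a row does not reach only later rows make up. A row lasts 1/10 s, in which the tool goes at most 50 mm and 8.59 degrees, less where a joint would pass 70% of its speed; a pose out of reach is approached as far as the arm can. A call with a gripper value outside its range is refused whole. The fingers move at their own pace and stop on an object; the grip force is fixed at half the most. Time passes only in rows, so rows that repeat a pose let the fingers close. It gives the time, the measured TCP pose, the force and the opening at its end, in the units of the state.
- ctrl.state(): the state, without advancing time (a new reading comes with each control period).
- ctrl.get_image(name): name is "scene" or "top" or "wrist"; returns a dict with "image" (384x512x3 uint8, red, green, blue), "vertical_fov" (degrees; the focal length in pixels is half the picture's height over the tangent of half this angle, whatever the lens; pixels are square), "cx", "cy" (the principal point, pixels), "k1" (the pictures are not rectified: a ray, as slopes to the right and down, at radius r is drawn at 1 + k1 r^2 times it, then the intrinsics apply), "R" (3x3) and "t" (3): a world point X has camera coordinates R X + t. Camera axes: x right, y down, z forward; pixel columns grow to the right and rows downward; lengths in m; the calibration is good to about 2 mm. A picture is of the moment at which its call begins. There is no depth.
- ctrl.finish_job(): hands the job in, once; it reports no verdict.
Trained networks look in a picture, given as the dict that the camera call returned (one of the last four; its "shot" number tells which), for a name from the list of things; names that differ only in an ending like _2 or _b are one class to them, and where a whole thing is asked for, a point or a joint stands for the part that bears it (a point fixed in the world has none). Each returns a list of dicts, best first, with "confidence" (0 to 1); they miss things now and then, are a little off and sometimes report something else, mostly with a low value. They report only what shows in the picture. A call takes as long as a camera call.
- ctrl.cut_out(picture, name): "region" (384x512 bool, what is visible of it) and "extent" ([left, top, right, bottom] in pixels, round what is visible of it).
The state is a dict: "clock": time; "joint_positions": joint angles; "qd": joint speeds; "tau": joint torques, N m; "tcp_pos": TCP position; "tool_rot": TCP orientation; "force": force on the tool from outside, world axes, zero at the start; "ft_torque": the same for the moment, N m; "opening": finger opening in m.
Only numpy, scipy, OpenCV 4.12 (cv2) and the standard library are available. Lean on these libraries where they do the work, as an engineer would, in place of code of your own. Each camera call takes 0.05 s, during which the arm holds its last target. There are 200 camera calls.

## Working session

There is one attempt and no reset: what is moved stays moved. The work goes in short steps, Python scripts to look and compute and a tool call to move; the robot and the scene stay as the last step left them, time stands still between calls to the robot, and variables do not carry over. Pictures are saved under pics/ and viewed, about 8 in all and at most 12, crops included, and the job is handed in when it is done.

Besides the shell and the picture viewer there is one more tool, called as name(argument=value, ...) on one line, values as JSON. send_rows: Moves the arm, as the interface text tells. Its arguments: {"type":"object","properties":{"steps":{"type":"array","items":{"type":"object","properties":{"delta_rot":{"type":"array","items":{"type":"number"}},"translation":{"type":"array","items":{"type":"number"}},"grip":{"type":"number"}}}}},"required":["steps"]}

```bash
mkdir -p pics
cat > h.py <<'E'
import numpy as np, cv2
from rig import ctrl
def K(d):
    f=192/np.tan(np.radians(d['vertical_fov'])/2); return np.array([[f,0,d['cx']],[0,f,d['cy']],[0,0,1.]])
def dist(d): return np.array([d['k1'],0,0,0,0.])
def proj(d,X):
    R=np.array(d['R']);t=np.array(d['t'])
    return cv2.projectPoints(np.array(X,float).reshape(-1,3),cv2.Rodrigues(R)[0],t,K(d),dist(d))[0].reshape(-1,2)
def ray(d,uv):
    R=np.array(d['R']);t=np.array(d['t'])
    p=cv2.undistortPoints(np.array(uv,float).reshape(-1,1,2),K(d),dist(d)).reshape(-1,2)
    v=np.c_[p,np.ones(len(p))]@R; return -R.T@t, v/np.linalg.norm(v,axis=1)[:,None]
def atz(d,uv,z):
    c,v=ray(d,uv); return c+v*((z-c[2])/v[:,2])[:,None]
def tri(obs):
    A=np.zeros((3,3));b=np.zeros(3)
    for d,uv in obs:
        c,v=ray(d,uv);P=np.eye(3)-np.outer(v[0],v[0]);A+=P;b+=P@c
    X=np.linalg.solve(A,b); return X,[np.linalg.norm(proj(d,X)[0]-uv) for d,uv in obs]
def save(d,n,crop=None,s=1):
    im=d['image'][:,:,::-1]
    if crop: im=im[crop[1]:crop[3],crop[0]:crop[2]]
    cv2.imwrite('pics/'+n,cv2.resize(im,None,fx=s,fy=s,interpolation=cv2.INTER_CUBIC))
E
python3 - <<'E'
from h import *
ims=[]
for n in ['scene','top','wrist']:
    d=ctrl.get_image(n); ims.append(d['image'])
    print(n,d['vertical_fov'],(-np.array(d['R']).T@d['t']).round(3))
    for o in ['pin','rack','tall_box_hole','tray','low_tray']:
        try:
            for r in ctrl.cut_out(d,o)[:3]:
                ys,xs=np.nonzero(r['region']); print(o,round(r['confidence'],2),np.round(r['extent']),xs.mean().round(1),ys.mean().round(1),len(xs))
        except Exception as e: print(o,e)
    cv2.imwrite(f'pics/{n}0.png',d['image'][:,:,::-1])
cv2.imwrite('pics/a.png',cv2.resize(np.vstack([ims[0],ims[1]])[:,:,::-1],None,fx=.78,fy=.78))
print(ctrl.state())
E
```

```text
scene 51.409352127576774 [1.051 0.071 0.79 ]
pin 0.68 [243. 189. 259. 232.] 249.5 206.6 376
pin 0.5 [198. 194. 298. 256.] 248.9 225.6 3792
pin 0.25 [416. 212. 429. 219.] 423.4 214.1 59
rack 0.74 [198. 193. 300. 255.] 249.1 225.6 3715
tall_box_hole 0.68 [366. 170. 461. 254.] 411.0 211.2 5923
tray 0.55 [418. 213. 430. 216.] 423.0 213.6 64
top 54.29816793534529 [0.361 0.006 1.04 ]
pin 0.63 [123. 244. 168. 258.] 148.5 249.3 123
pin 0.55 [266. 171. 281. 185.] 271.6 179.3 175
rack 0.66 [229. 167. 313. 201.] 270.8 185.0 1751
rack 0.32 [118. 241. 176. 256.] 147.3 249.7 262
tall_box_hole 0.58 [101. 183. 175. 258.] 138.0 220.4 3817
tray 0.73 [120. 244. 174. 261.] 146.9 249.8 254
low_tray 0.61 [353. 232. 402. 236.] 376.5 234.4 126
wrist 69.69620949955566 [0.154 0.61  0.373]
tall_box_hole 0.73 [ 74. 347. 112. 384.] 96.5 370.0 755
tray 0.79 [ 74. 349. 112. 381.] 95.3 369.0 633
{'clock': 0.9, 'joint_positions': array([ 1.10482878e+00,  2.16868146e-01,  1.61337641e+00,  3.40876508e-05,
        1.31131701e+00, -1.12240368e-01]), 'qd': array([ 0.00054188,  0.00168527,  0.00056914, -0.00104478, -0.00054361,
       -0.00068433]), 'tau': array([-8.20448622e-05, -3.96882248e+01, -3.04260671e+01, -1.22781853e-04,
        8.11702903e-04,  2.67748021e-06]), 'tcp_pos': array([0.21650091, 0.58632669, 0.23133238]), 'tool_rot': array([0.70228278, 1.57075103, 1.91934319]), 'force': array([ 0.56202988,  0.47402142, -0.8579201 ]), 'ft_torque': array([-0.01950657, -0.01903987,  0.00875345]), 'opening': 0.08537631803215916}
```

View pics/a.png

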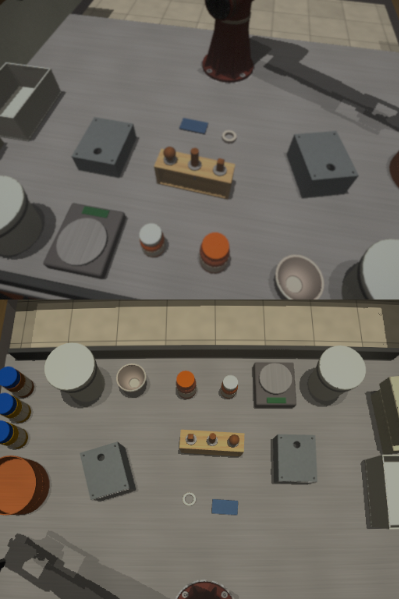

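The scene shows the rack in the middle, with a ball grip at its +y-far end. The boxes stand on either side, and the one at the right of the scene view (left in top) is taller. I'll zoom in on the grips and holes.

Run:
```python
from h import *
s=cv2.imread('pics/scene0.png');t=cv2.imread('pics/top0.png')
a=cv2.resize(s[180:265,190:310],(780,552//1),interpolation=cv2.INTER_CUBIC)
cv2.imwrite('pics/b.png',np.vstack([cv2.resize(s[175:265,190:310],(400,300),interpolation=3),cv2.resize(t[155:215,220:320],(400,240),interpolation=3)]))
cv2.imwrite('pics/c.png',np.hstack([np.vstack([cv2.resize(s[160:260,360:470],(330,300),interpolation=3),cv2.resize(t[175:265,95:185],(330,300),interpolation=3)]),np.vstack([cv2.resize(s[140:240,85:195],(330,300),interpolation=3),cv2.resize(t[165:255,335:425],(330,300),interpolation=3)])]))
```

```text
(no output)
```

View pics/b.png

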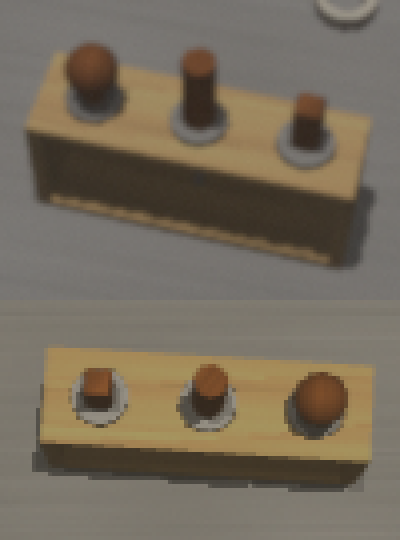

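View pics/c.png

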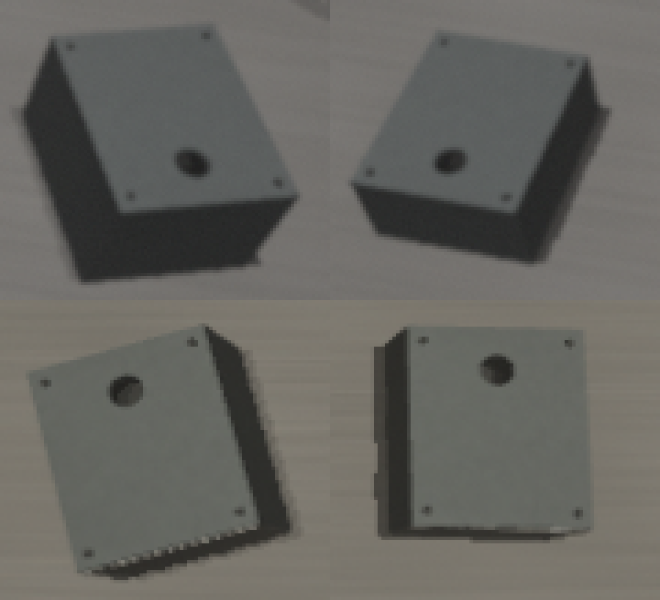

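Views: the pin is the middle tool (round cylinder), with its handle top at about (249,192) in scene and (272.5,174.5) in top. The tall box's hole is at about (424,214) in scene and (137,205) in top.

Run:
```python
from h import *
S=ctrl.get_image('scene');T=ctrl.get_image('top')
for n,a,b,z in [('pintop',(249,191.6),(272.2,174.2),.155),('tallhole',(423.5,213.5),(136.5,204.8),.1),('lowhole',(124.7,193.2),(389.8,187.8),.07)]:
    X,e=tri([(S,np.array(a)),(T,np.array(b))]); print(n,X.round(4),np.round(e,1),atz(S,[a],z).round(4),atz(T,[b],z).round(4))
# rack corners in top crop, box corners tall
f=lambda p:[(x/4+220-.5,(y)/4+155-.5) for x,y in p]
print('rack',atz(T,f([(47,48),(373,66),(371,160),(41,143)]),.09).round(4))
g=lambda p:[(x/3+95-.5,y/3+175-.5) for x,y in p]
print('tall',atz(T,g([(28,74),(203,25),(258,227),(80,273)]),.1).round(4))
print('screws',atz(T,g([(45,83),(192,42),(239,211),(88,253)]),.1).round(4))
```

```text
pintop [ 0.5705 -0.0245  0.158 ] [0.1 0.1] [[ 0.5682 -0.0247  0.155 ]] [[ 0.5712 -0.0248  0.155 ]]
tallhole [0.5068 0.3347 0.0904] [5.1 4.1] [[0.5124 0.3419 0.1   ]] [[0.5043 0.3208 0.1   ]]
lowhole [ 0.5538 -0.332   0.0583] [5.4 4.6] [[ 0.5625 -0.3127  0.07  ]] [[ 0.5545 -0.3403  0.07  ]]
rack [[ 0.6074  0.0799  0.09  ]
 [ 0.5952 -0.133   0.09  ]
 [ 0.5329 -0.1301  0.09  ]
 [ 0.5441  0.0829  0.09  ]]
tall [[0.5188 0.4073 0.1   ]
 [0.5617 0.2571 0.1   ]
 [0.3899 0.2031 0.1   ]
 [0.3511 0.3511 0.1   ]]
screws [[0.511  0.3918 0.1   ]
 [0.5468 0.2659 0.1   ]
 [0.4031 0.2195 0.1   ]
 [0.3676 0.3452 0.1   ]]
```

Run:
```python
from h import *
S=ctrl.get_image('scene');T=ctrl.get_image('top')
for n,a,b,z in [('tallhole',(423.5,213.5),(128.9,204.8),.1),('lowhole',(124.7,193.2),(379.8,187.8),.07)]:
    X,e=tri([(S,np.array(a)),(T,np.array(b))]); print(n,X.round(4),np.round(e,1),atz(S,[a],z).round(4),atz(T,[b],z).round(4))
g=lambda p:[(x*3/11+95-.5,y/3+175-.5) for x,y in p]
for z in (.1,.07):
  C=atz(T,g([(28,74),(203,25),(258,227),(80,273)]),z);print('tall',z,C.round(4),np.linalg.norm(np.diff(C,axis=0),axis=1).round(4))
m=C=atz(T,g([(28,74),(203,25),(258,227),(80,273)]),.1); c=C.mean(0); u=(C[0]+C[1]-C[2]-C[3]);u/=np.linalg.norm(u);print('hole from corners',(c+.045*u).round(4),'yaw',np.arctan2(u[1],u[0]))
from scipy.spatial.transform import Rotation as Ro
s=ctrl.state();print(Ro.from_euler('xyz',s['tool_rot']).as_matrix().round(4))
```

```text
tallhole [0.5057 0.3445 0.0912] [0.4 0.3] [[0.5124 0.3419 0.1   ]] [[0.5042 0.3405 0.1   ]]
lowhole [ 0.5565 -0.3168  0.0611] [0.2 0.2] [[ 0.5625 -0.3127  0.07  ]] [[ 0.5545 -0.3134  0.07  ]]
tall 0.1 [[0.5188 0.4118 0.1   ]
 [0.5617 0.2892 0.1   ]
 [0.3897 0.2424 0.1   ]
 [0.3509 0.3634 0.1   ]] [0.1298 0.1782 0.127 ]
tall 0.07 [[0.5238 0.4247 0.07  ]
 [0.5681 0.2983 0.07  ]
 [0.3906 0.25   0.07  ]
 [0.3506 0.3748 0.07  ]] [0.134  0.1839 0.1311]
hole from corners [0.4986 0.3388 0.1   ] yaw 0.2730300958209253
[[ 0.     -0.9381  0.3465]
 [-0.      0.3465  0.9381]
 [-1.     -0.     -0.    ]]
```

Run:
```python
from h import *
S=ctrl.get_image('scene');T=ctrl.get_image('top')
for n,a,b,z in [('tallhole',(423.5,213.5),(128.9,201.5),.1),('lowhole',(124.7,193.2),(379.8,185.5),.07)]:
    X,e=tri([(S,np.array(a)),(T,np.array(b))]); print(n,X.round(4),np.round(e,1),atz(S,[a],z).round(4),atz(T,[b],z).round(4))
g=lambda p:[(x*3/11+95-.5,y*.3+175-.5) for x,y in p]
C=atz(T,g([(28,74),(203,25),(258,227),(80,273)]),.1); print(np.linalg.norm(np.diff(C,axis=0),axis=1).round(4))
c=C.mean(0); u=(C[0]+C[1]-C[2]-C[3]);u/=np.linalg.norm(u);print('hole from corners',(c+.045*u).round(4),'yaw',np.arctan2(u[1],u[0]))
w=ctrl.get_image('wrist');s=ctrl.state();print(np.array(w['R']).round(3),(-np.array(w['R']).T@w['t']-s['tcp_pos']).round(3))
```

```text
tallhole [0.5128 0.3413 0.1004] [0.2 0.1] [[0.5124 0.3419 0.1   ]] [[0.5128 0.3411 0.1   ]]
lowhole [ 0.5611 -0.3141  0.068 ] [0.1 0.1] [[ 0.5625 -0.3127  0.07  ]] [[ 0.5608 -0.3137  0.07  ]]
[0.1288 0.1621 0.1265]
hole from corners [0.5108 0.3405 0.1   ] yaw 0.2957392671931848
[[ 0.346  0.938 -0.001]
 [ 0.905 -0.334  0.264]
 [ 0.248 -0.093 -0.964]] [-0.062  0.024  0.142]
```

send_rows(steps=[{"delta_rot": [0.15,0,0],"translation": [0,-36,-30],"grip": 60},{"delta_rot": [0.25,0,0],"translation": [0,-72,-60],"grip": 60},{"delta_rot": [0.34,0,0],"translation": [0,-108,-90],"grip": 60},{"delta_rot": [0.42,0,0],"translation": [0,-144,-120],"grip": 60},{"delta_rot": [0.5,0,0],"translation": [0,-180,-150],"grip": 60},{"delta_rot": [0.59,0,0],"translation": [0,-216,-180],"grip": 60},{"delta_rot": [0.67,0,0],"translation": [0,-252,-210],"grip": 60},{"delta_rot": [0.76,0,0],"translation": [0,-288,-240],"grip": 60},{"delta_rot": [0.84,0,0],"translation": [0,-324,-270],"grip": 60},{"delta_rot": [0.92,0,0],"translation": [0,-360,-300],"grip": 60}])

```text
clock: 2.25
tcp_pos: [0.451, 0.1785, 0.2317]
tool_rot: [0.036, 1.57, 0.33]
force: [0.5, -0.3, -0.3]
opening: 0.0599
```

```bash
cat >> h.py <<'E'
from scipy.spatial.transform import Rotation as Ro
def go(X,jaw=None):
    "tool-axis shift (mm) and turn to put TCP at X, tool straight down, tool z at world angle jaw (None: keep)"
    s=ctrl.state();R=Ro.from_euler('xyz',s['tool_rot']).as_matrix();p=s['tcp_pos']
    a=np.arctan2(R[1,2],R[0,2]) if jaw is None else jaw
    G=np.c_[[0,0,-1],[-np.sin(a),np.cos(a),0],[np.cos(a),np.sin(a),0]]
    G[:,1]=np.cross(G[:,2],G[:,0])
    print('t',round(s['clock'],2),'p',p.round(4),'jaw',np.arctan2(R[1,2],R[0,2]).round(3),'F',s['force'].round(1),'op',round(s['opening']*1000,1),'q6',s['joint_positions'][5].round(2))
    print('shift',(R.T@(np.array(X)-p)*1000).round(1),'rot',Ro.from_matrix(R.T@G).as_rotvec().round(3))
E
python3 -c "
from h import *
go([.570,-.025,.231],-.057)"
```

```text
t 2.25 p [0.451  0.1785 0.2317] jaw 0.294 F [ 0.5 -0.3 -0.3] op 59.9 q6 -0.06
shift [   0.8 -229.2   55. ] rot [ 0.351  0.001 -0.   ]
```

send_rows(steps=[{"delta_rot": [0.07,0,0],"translation": [-5,-45,11],"grip": 60},{"delta_rot": [0.14,0,0],"translation": [-10,-90,22],"grip": 60},{"delta_rot": [0.21,0,0],"translation": [-15,-135,33],"grip": 60},{"delta_rot": [0.28,0,0],"translation": [-20,-180,44],"grip": 60},{"delta_rot": [0.351,0,0],"translation": [-25,-229,55],"grip": 60},{"delta_rot": [0.351,0,0],"translation": [-25,-229,55],"grip": 60},{"delta_rot": [0.351,0,0],"translation": [-25,-229,55],"grip": 60}])

```text
clock: 2.95
tcp_pos: [0.5701, -0.0237, 0.2563]
tool_rot: [2.12, 1.57, 2.064]
force: [-0.5, 0.7, -0.0]
opening: 0.0601
```

Run:
```python
from h import *
w=ctrl.get_image('wrist');save(w,'w1.png',None,1.5)
for r in ctrl.cut_out(w,'pin'): print(r['confidence'],r['extent'])
print('pred top,collar,shelf',proj(w,[[.570,-.025,.155],[.57,-.025,.095]]).round(1))
go([.570,-.025,.114],-.057)
```

```text
0.95 [238.7, 159.4, 269.7, 200.9]
pred top,collar,shelf [[253.8 192.5]
 [253.9 177.9]]
t 3.05 p [ 0.5692 -0.0218  0.2558] jaw -0.053 F [ 0.2  0.5 -0.3] op 60.1 q6 -0.11
shift [141.8  -3.2   1.2] rot [ 0.004 -0.001 -0.001]
```

View pics/w1.png

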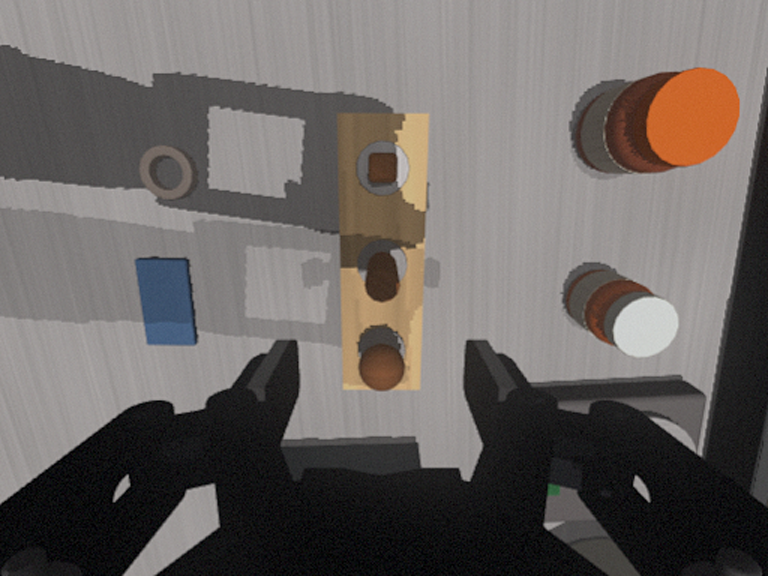

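The wrist view shows the pin's handle top at (254.5,190) px between the open jaws, against (253.8,192.5) predicted. They agree within 2 mm, so I'll descend and grasp.

send_rows(steps=[{"delta_rot": [0,0,0],"translation": [40,-1.5,1],"grip": 55},{"delta_rot": [0,0,0],"translation": [80,-1.5,1],"grip": 50},{"delta_rot": [0,0,0],"translation": [115,-1.5,1],"grip": 50},{"delta_rot": [0,0,0],"translation": [142,-1.5,1],"grip": 50},{"delta_rot": [0,0,0],"translation": [142,-1.5,1],"grip": 40},{"delta_rot": [0,0,0],"translation": [142,-1.5,1],"grip": 15},{"delta_rot": [0,0,0],"translation": [142,-1.5,1],"grip": 10},{"delta_rot": [0,0,0],"translation": [142,-1.5,1],"grip": 10},{"delta_rot": [0,0,0],"translation": [142,-1.5,1],"grip": 10},{"delta_rot": [0,0,0],"translation": [142,-1.5,1],"grip": 10}])

```text
clock: 4.05
tcp_pos: [0.5715, -0.0244, 0.1155]
tool_rot: [-0.06, 1.569, -0.114]
force: [-0.7, 0.8, 1.8]
opening: 0.0204
```

```bash
python3 -c "
from h import *
go([.570,-.0245,.24],-.057)"
```

```text
t 4.05 p [ 0.5715 -0.0244  0.1155] jaw -0.054 F [-0.7  0.8  1.8] op 20.4 q6 -0.11
shift [-124.5   -0.2   -1.3] rot [0.003 0.002 0.   ]
```

send_rows(steps=[{"delta_rot": [0,0,0],"translation": [0,0,0],"grip": 10},{"delta_rot": [0,0,0],"translation": [-15,0,0],"grip": 10},{"delta_rot": [0,0,0],"translation": [-40,0,0],"grip": 10},{"delta_rot": [0,0,0],"translation": [-70,0,0],"grip": 10},{"delta_rot": [0,0,0],"translation": [-105,0,0],"grip": 10},{"delta_rot": [0,0,0],"translation": [-140,0,0],"grip": 10},{"delta_rot": [0,0,0],"translation": [-155,0,0],"grip": 10},{"delta_rot": [0,0,0],"translation": [-155,0,0],"grip": 10},{"delta_rot": [0,0,0],"translation": [-155,0,0],"grip": 10}])

```text
clock: 4.95
tcp_pos: [0.5701, -0.0242, 0.2682]
tool_rot: [3.036, 1.569, 2.982]
force: [-0.5, 0.0, -1.2]
opening: 0.0208
```

Run:
```python
from h import *
S=ctrl.get_image('scene')
go([.512,.341,.27],.6)
s=ctrl.state();p=s['tcp_pos']
print(proj(S,[p+[0,0,-.0955],p+[0,0,-.0255],p+[0,0,.04]]).round(1))
for r in ctrl.cut_out(S,'pin')[:2]: print(r['confidence'],r['extent'])
save(S,'s2.png',(180,90,330,250),4)
```

```text
t 5.0 p [ 0.5695 -0.0241  0.267 ] jaw -0.054 F [-1.  -0.2 -1.2] op 20.7 q6 -0.11
shift [ -2.6 361.4 -77.1] rot [-0.654 -0.004 -0.002]
[[249.2 187.1]
 [249.2 163.4]
 [249.2 137.8]]
0.6 [240.0, 161.9, 259.7, 190.3]
```

View pics/s2.png

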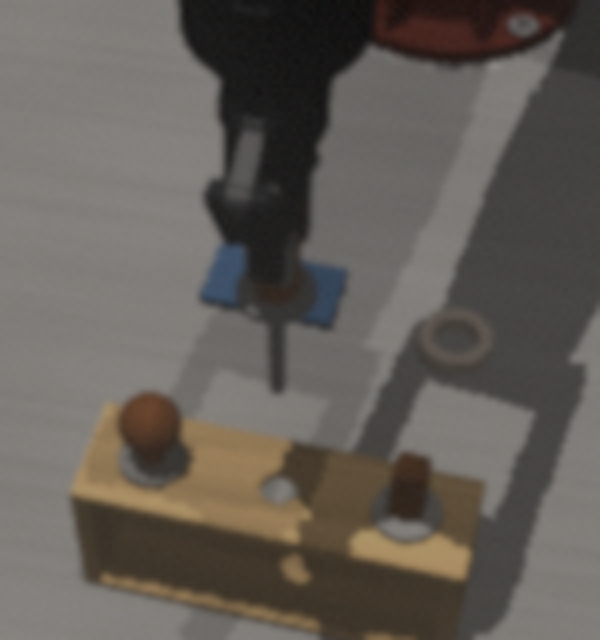

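The pin is held straight. Its tip is at scene pixel (249.2,187.7), against (249.2,187.1) predicted, and the empty rack hole is at (249.5,212.5). Next I move to the taller box.

send_rows(steps=[{"delta_rot": [-0.05,0,0],"translation": [0,25,-5],"grip": 10},{"delta_rot": [-0.13,0,0],"translation": [0,65,-13],"grip": 10},{"delta_rot": [-0.2,0,0],"translation": [0,110,-23],"grip": 10},{"delta_rot": [-0.28,0,0],"translation": [0,155,-33],"grip": 10},{"delta_rot": [-0.36,0,0],"translation": [0,200,-43],"grip": 10},{"delta_rot": [-0.44,0,0],"translation": [0,245,-52],"grip": 10},{"delta_rot": [-0.53,0,0],"translation": [0,290,-62],"grip": 10},{"delta_rot": [-0.6,0,0],"translation": [0,330,-70],"grip": 10},{"delta_rot": [-0.65,-0.004,-0.002],"translation": [0,355,-76],"grip": 10},{"delta_rot": [-0.65,-0.004,-0.002],"translation": [0,361,-77],"grip": 10}])

```text
clock: 6.05
tcp_pos: [0.5111, 0.3427, 0.2663]
tool_rot: [-2.278, 1.569, -1.678]
force: [-0.6, 0.3, -1.6]
opening: 0.0205
```

```bash
python3 -c "
from h import *
go([.512,.341,.205])"
```

```text
t 6.05 p [0.5111 0.3427 0.2663] jaw 0.6 F [-0.6  0.3 -1.6] op 20.5 q6 -0.12
shift [61.3 -1.8 -0.2] rot [ 0.    -0.001  0.002]
```

send_rows(steps=[{"delta_rot": [0,0,0],"translation": [20,-2,0],"grip": 10},{"delta_rot": [0,0,0],"translation": [45,-2,0],"grip": 10},{"delta_rot": [0,0,0],"translation": [59,-2,0],"grip": 10},{"delta_rot": [0,0,0],"translation": [59,-2,0],"grip": 10},{"delta_rot": [0,0,0],"translation": [59,-2,0],"grip": 10}])

```text
clock: 6.55
tcp_pos: [0.5148, 0.338, 0.2097]
tool_rot: [-1.072, 1.567, -0.477]
force: [-0.1, -0.1, -0.9]
opening: 0.0207
```

Run:
```python
from h import *
S=ctrl.get_image('scene');W=ctrl.get_image('wrist')
go([.512,.341,.155])
p=ctrl.state()['tcp_pos']
for d in (S,W): print(proj(d,[p+[0,0,-.0955],p+[0,0,-.0255],[.512,.341,.1]]).round(1))
a=cv2.resize(S['image'][150:240,370:470],(400,360),interpolation=3)
b=cv2.resize(W['image'][80:230,180:330],(360,360),interpolation=3)
cv2.imwrite('pics/x3.png',np.hstack([a,b])[:,:,::-1])
```

```text
t 6.65 p [0.5158 0.3387 0.2117] jaw 0.595 F [ 0.1  0.1 -0.9] op 20.5 q6 -0.13
shift [56.7  4.2 -2.2] rot [-0.     0.005  0.003]
[[424.8 210.2]
 [437.3 189.5]
 [423.1 213.3]]
[[253.5 192.3]
 [253.6 222.1]
 [251.5 183.5]]
```

View pics/x3.png

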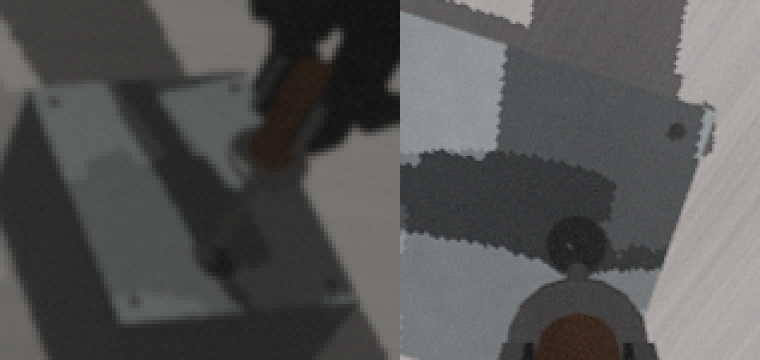

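The crops show the tip just above the lid at wrist pixel (253.8,191.7), and the hole's centre at about (253.8,182). I'll compute the correction.

Run:
```python
from h import *
W=ctrl.get_image('wrist');T=ctrl.get_image('top')
print(atz(W,[(253.6,181.9)],.1), 'edges',atz(W,[(241,181.9),(266.3,181.9),(253.6,169.5)],.1).round(4))
p=ctrl.state()['tcp_pos'];print('tip by image',atz(W,[(253.7,191.5)],p[2]-.0955),p)
h=atz(W,[(253.6,181.9)],.1)[0]
go([h[0],h[1],.155])
go([.512,.341,.155])
```

```text
[[0.51333264 0.34366461 0.1       ]] edges [[0.5035 0.337  0.1   ]
 [0.5233 0.3504 0.1   ]
 [0.5066 0.3535 0.1   ]]
tip by image [[0.51602328 0.3397618  0.1165638 ]] [0.51580277 0.33894711 0.2120638 ]
t 6.75 p [0.5158 0.3389 0.2121] jaw 0.596 F [-0.9 -0.7 -1.5] op 21.1 q6 -0.13
shift [57.   5.5  0.3] rot [-0.     0.006  0.004]
t 6.75 p [0.5158 0.3389 0.2121] jaw 0.596 F [-0.9 -0.7 -1.5] op 21.1 q6 -0.13
shift [57.   4.  -2.3] rot [-0.     0.006  0.004]
```

send_rows(steps=[{"delta_rot": [0,0.005,0.003],"translation": [0,5,-0.5],"grip": 10},{"delta_rot": [0,0.005,0.003],"translation": [0,5,-0.5],"grip": 10},{"delta_rot": [0,0.005,0.003],"translation": [0,5,-0.5],"grip": 10},{"delta_rot": [0,0.005,0.003],"translation": [10,5,-0.5],"grip": 10},{"delta_rot": [0,0.005,0.003],"translation": [20,5,-0.5],"grip": 10},{"delta_rot": [0,0.005,0.003],"translation": [30,5,-0.5],"grip": 10},{"delta_rot": [0,0.005,0.003],"translation": [36,5,-0.5],"grip": 10},{"delta_rot": [0,0.005,0.003],"translation": [36,5,-0.5],"grip": 10},{"delta_rot": [0,0.005,0.003],"translation": [36,5,-0.5],"grip": 10}])

```text
clock: 7.65
tcp_pos: [0.5116, 0.3424, 0.1739]
tool_rot: [-3.13, 1.568, -2.534]
force: [0.5, 0.2, -0.2]
opening: 0.0207
```

```bash
python3 -c "
from h import *
go([.5128,.342,.1585])"
```

```text
t 7.65 p [0.5116 0.3424 0.1739] jaw 0.596 F [ 0.5  0.2 -0.2] op 20.7 q6 -0.12
shift [15.4 -1.   0.8] rot [ 0.    -0.003  0.   ]
```

send_rows(steps=[{"delta_rot": [0,0,0],"translation": [6,0,0],"grip": 10},{"delta_rot": [0,0,0],"translation": [10,0,0],"grip": 10},{"delta_rot": [0,0,0],"translation": [13,0,0],"grip": 10},{"delta_rot": [0,0,0],"translation": [15.5,0,0],"grip": 10},{"delta_rot": [0,0,0],"translation": [15.5,0,0],"grip": 10},{"delta_rot": [0,0,0],"translation": [15.5,0,0],"grip": 10}])

```text
clock: 8.25
tcp_pos: [0.5123, 0.3428, 0.16]
tool_rot: [-2.143, 1.57, -1.547]
force: [-1.3, -0.4, 4.9]
opening: 0.0208
```

Run:
```python
from h import *
T=ctrl.get_image('top');S=ctrl.get_image('scene')
go([.5128,.342,.27])
t0=cv2.imread('pics/top0.png')
cv2.imwrite('pics/y4.png',np.hstack([cv2.resize(i[175:275,85:185],(400,400),interpolation=3) for i in (t0,T['image'][:,:,::-1])]))
```

```text
t 8.35 p [0.5123 0.3428 0.1599] jaw 0.596 F [-0.4 -0.2  5.4] op 20.6 q6 -0.12
shift [-110.1   -1.    -0. ] rot [ 0. -0.  0.]
```

View pics/y4.png

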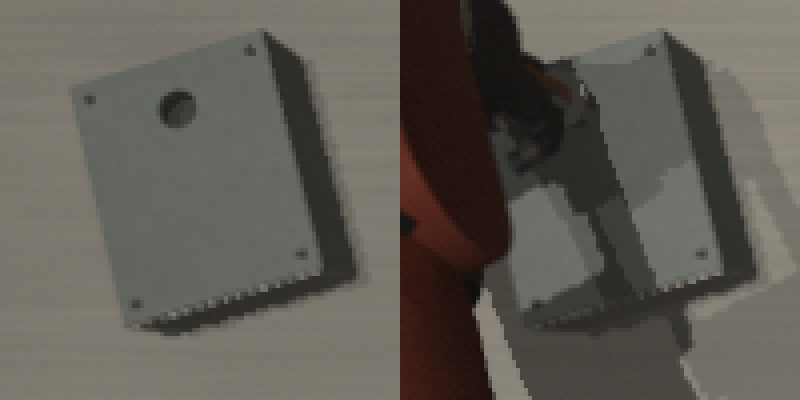

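The tray is not out yet. The plate is in contact (about 6 N), with the tip about 35.5 mm down, so I'll press a little deeper.

send_rows(steps=[{"delta_rot": [0,0,0],"translation": [2,0,0],"grip": 10},{"delta_rot": [0,0,0],"translation": [4,0,0],"grip": 10},{"delta_rot": [0,0,0],"translation": [4,0,0],"grip": 10},{"delta_rot": [0,0,0],"translation": [4,0,0],"grip": 10},{"delta_rot": [0,0,0],"translation": [4,0,0],"grip": 10},{"delta_rot": [0,0,0],"translation": [4,0,0],"grip": 10},{"delta_rot": [0,0,0],"translation": [4,0,0],"grip": 10}])

```text
clock: 9.05
tcp_pos: [0.5121, 0.3427, 0.1551]
tool_rot: [-2.803, 1.57, -2.207]
force: [1.2, 1.2, 3.0]
opening: 0.0204
```

Run:
```python
from h import *
T=ctrl.get_image('top');S=ctrl.get_image('scene')
go([.5128,.342,.27])
cv2.imwrite('pics/y5.png',np.hstack([cv2.resize(i,(400,400),interpolation=3)[:,:,::-1] for i in (T['image'][195:295,85:185],S['image'][140:260,370:490])]))
for r in ctrl.cut_out(T,'tray'): print(r['confidence'],r['extent'])
```

```text
t 9.15 p [0.5121 0.3427 0.155 ] jaw 0.596 F [1.7 0.7 3.5] op 20.9 q6 -0.12
shift [-1.15e+02 -1.00e+00  1.00e-01] rot [ 0.    -0.001  0.   ]
```

View pics/y5.png

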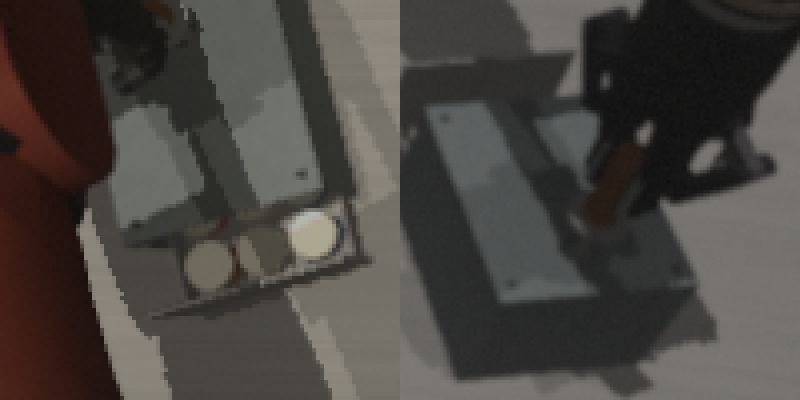

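The top view shows the tray sprung out with its jars visible, at about crop (260,250). Now I withdraw and return to the rack.

send_rows(steps=[{"delta_rot": [0,0,0],"translation": [-10,0,0],"grip": 10},{"delta_rot": [0,0,0],"translation": [-30,0,0],"grip": 10},{"delta_rot": [0,0,0],"translation": [-55,0,0],"grip": 10},{"delta_rot": [0,0,0],"translation": [-85,0,0],"grip": 10},{"delta_rot": [0,0,0],"translation": [-108,0,0],"grip": 10},{"delta_rot": [0,0,0],"translation": [-115,0,0],"grip": 10},{"delta_rot": [0,0,0],"translation": [-115,0,0],"grip": 10},{"delta_rot": [0,0,0],"translation": [-115,0,0],"grip": 10}])

```text
clock: 10.0
tcp_pos: [0.5106, 0.3419, 0.2676]
tool_rot: [3.084, 1.565, -2.603]
force: [-0.1, -0.2, -2.1]
opening: 0.0202
```

```bash
python3 -c "
from h import *
go([.571,-.0244,.27],-.055)"
```

```text
t 10.0 p [0.5106 0.3419 0.2676] jaw 0.596 F [-0.1 -0.2 -2.1] op 20.2 q6 -0.12
shift [  -1.6 -337.1 -155.6] rot [ 0.651 -0.006  0.002]
```

send_rows(steps=[{"delta_rot": [0.05,0,0],"translation": [0,-24,-11],"grip": 10},{"delta_rot": [0.12,0,0],"translation": [0,-62,-29],"grip": 10},{"delta_rot": [0.2,0,0],"translation": [0,-104,-48],"grip": 10},{"delta_rot": [0.28,0,0],"translation": [0,-145,-67],"grip": 10},{"delta_rot": [0.36,0,0],"translation": [0,-186,-86],"grip": 10},{"delta_rot": [0.44,0,0],"translation": [0,-228,-105],"grip": 10},{"delta_rot": [0.52,0,0],"translation": [0,-270,-125],"grip": 10},{"delta_rot": [0.59,0,0],"translation": [0,-308,-142],"grip": 10},{"delta_rot": [0.64,0,0],"translation": [0,-331,-153],"grip": 10},{"delta_rot": [0.651,0,0],"translation": [0,-337,-156],"grip": 10}])

```text
clock: 11.0
tcp_pos: [0.5707, -0.0267, 0.2675]
tool_rot: [-2.871, 1.564, -2.931]
force: [-0.3, 0.7, -1.1]
opening: 0.0205
```

send_rows(steps=[{"delta_rot": [0,0,0],"translation": [30,0,0],"grip": 10},{"delta_rot": [0,0,0],"translation": [60,0,0],"grip": 10},{"delta_rot": [0,0,0],"translation": [65,0,0],"grip": 10},{"delta_rot": [0,0,0],"translation": [65,0,0],"grip": 10},{"delta_rot": [0,0,0],"translation": [65,0,0],"grip": 10},{"delta_rot": [0,0,0],"translation": [65,0,0],"grip": 10},{"delta_rot": [0,0,0],"translation": [65,0,0],"grip": 10}])

```text
clock: 11.7
tcp_pos: [0.5729, -0.0239, 0.207]
tool_rot: [-0.751, 1.569, -0.805]
force: [0.6, 0.7, 0.1]
opening: 0.0205
```

Run:
```python
from h import *
S=ctrl.get_image('scene');W=ctrl.get_image('wrist')
go([.571,-.0244,.1155],-.055)
p=ctrl.state()['tcp_pos']
for d in (S,W): print(proj(d,[p+[0,0,-.0955],[.571,-.0244,.09]]).round(1))
a=cv2.resize(S['image'][150:240,200:300],(400,360),interpolation=3)
b=cv2.resize(W['image'][120:220,205:305],(360,360),interpolation=3)
cv2.imwrite('pics/z6.png',np.hstack([a,b])[:,:,::-1])
```

```text
t 11.8 p [ 0.5725 -0.024   0.2064] jaw -0.055 F [ 0.3 -0.2 -0.9] op 20.5 q6 -0.11
shift [90.9 -0.4 -1.5] rot [0.    0.001 0.001]
[[249.  206.2]
 [248.9 211.3]]
[[253.4 192.5]
 [251.9 187.1]]
```

View pics/z6.png

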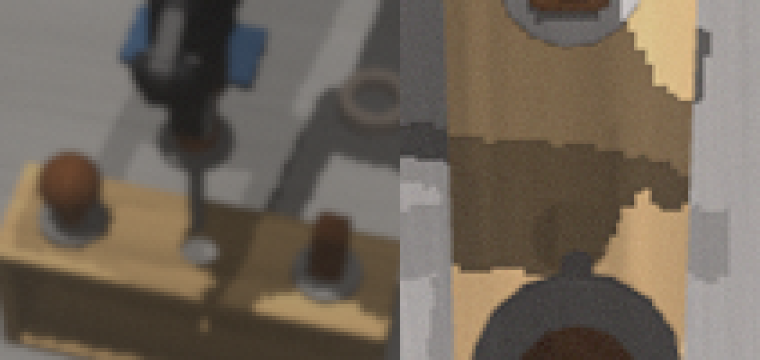

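The wrist crop shows the tip at (254.2,192.8) px and the rack hole at about (252.5,187.5), as predicted. The scene view agrees within 2 mm, so I'll insert it.

send_rows(steps=[{"delta_rot": [0,0,0],"translation": [10,0,-0.8],"grip": 10},{"delta_rot": [0,0,0],"translation": [20,0,-0.8],"grip": 10},{"delta_rot": [0,0,0],"translation": [30,0,-0.8],"grip": 10},{"delta_rot": [0,0,0],"translation": [40,0,-0.8],"grip": 10},{"delta_rot": [0,0,0],"translation": [50,0,-0.8],"grip": 10},{"delta_rot": [0,0,0],"translation": [60,0,-0.8],"grip": 10},{"delta_rot": [0,0,0],"translation": [60,0,-0.8],"grip": 10},{"delta_rot": [0,0,0],"translation": [60,0,-0.8],"grip": 10},{"delta_rot": [0,0,0],"translation": [60,0,-0.8],"grip": 10}])

```text
clock: 12.7
tcp_pos: [0.5715, -0.024, 0.1458]
tool_rot: [-1.698, 1.569, -1.752]
force: [1.2, -0.8, -0.4]
opening: 0.0208
```

Run:
```python
from h import *
go([.5712,-.0244,.1155],-.055)
```

```text
t 12.7 p [ 0.5715 -0.024   0.1458] jaw -0.055 F [ 1.2 -0.8 -0.4] op 20.8 q6 -0.11
shift [30.3 -0.3 -0.3] rot [ 0.    -0.     0.001]
```

send_rows(steps=[{"delta_rot": [0,0,0],"translation": [8,0,0],"grip": 10},{"delta_rot": [0,0,0],"translation": [16,0,0],"grip": 10},{"delta_rot": [0,0,0],"translation": [23,0,0],"grip": 10},{"delta_rot": [0,0,0],"translation": [27,0,0],"grip": 10},{"delta_rot": [0,0,0],"translation": [29,0,0],"grip": 10},{"delta_rot": [0,0,0],"translation": [29,0,0],"grip": 10},{"delta_rot": [0,0,0],"translation": [29,0,0],"grip": 10}])

```text
clock: 13.4
tcp_pos: [0.5712, -0.0241, 0.1162]
tool_rot: [-2.029, 1.569, -2.084]
force: [-0.0, 0.6, -1.5]
opening: 0.0208
```

send_rows(steps=[{"delta_rot": [0,0,0],"translation": [1,0,0],"grip": 10},{"delta_rot": [0,0,0],"translation": [1.5,0,0],"grip": 10},{"delta_rot": [0,0,0],"translation": [1.5,0,0],"grip": 10},{"delta_rot": [0,0,0],"translation": [1.5,0,0],"grip": 10}])

```text
clock: 13.8
tcp_pos: [0.5714, -0.0241, 0.1155]
tool_rot: [-1.79, 1.569, -1.845]
force: [-2.1, -0.8, 4.3]
opening: 0.0209
```

Contact: the collar is seated at the same height as at the grasp (z 0.1155). I'll release and rise.

send_rows(steps=[{"delta_rot": [0,0,0],"translation": [-0.5,0,0],"grip": 24},{"delta_rot": [0,0,0],"translation": [-0.5,0,0],"grip": 40},{"delta_rot": [0,0,0],"translation": [-0.5,0,0],"grip": 50},{"delta_rot": [0,0,0],"translation": [-0.5,0,0],"grip": 50},{"delta_rot": [0,0,0],"translation": [-0.5,0,0],"grip": 50},{"delta_rot": [0,0,0],"translation": [-15,0,0],"grip": 50},{"delta_rot": [0,0,0],"translation": [-45,0,0],"grip": 50},{"delta_rot": [0,0,0],"translation": [-85,0,0],"grip": 50},{"delta_rot": [0,0,0],"translation": [-125,0,0],"grip": 50},{"delta_rot": [0,0,0],"translation": [-150,0,0],"grip": 50}])

```text
clock: 14.8
tcp_pos: [0.5728, -0.024, 0.27]
tool_rot: [-0.369, 1.565, -0.424]
force: [0.3, -0.5, -0.7]
opening: 0.0503
```

send_rows(steps=[{"delta_rot": [0,0,0],"translation": [-30,0,-40],"grip": 50},{"delta_rot": [0,0,0],"translation": [-60,0,-80],"grip": 50},{"delta_rot": [0,0,0],"translation": [-60,0,-120],"grip": 50},{"delta_rot": [0,0,0],"translation": [-60,0,-120],"grip": 50},{"delta_rot": [0,0,0],"translation": [-60,0,-120],"grip": 50},{"delta_rot": [0,0,0],"translation": [-60,0,-120],"grip": 50}])

```text
clock: 15.4
tcp_pos: [0.4521, -0.0173, 0.3253]
tool_rot: [-1.718, 1.569, -1.773]
force: [-0.2, 0.4, -0.5]
opening: 0.0501
```

Run:
```python
from h import *
S=ctrl.get_image('scene');T=ctrl.get_image('top')
go([.57,-.02,.3])
s0=cv2.imread('pics/scene0.png');f=lambda i:cv2.resize(i[170:260,190:310],(400,300),interpolation=3)
t=T['image'][:,:,::-1]
cv2.imwrite('pics/f7.png',np.vstack([np.hstack([f(s0),f(S['image'][:,:,::-1])]),np.hstack([cv2.resize(t[190:280,90:210],(400,300)),cv2.resize(t[160:250,330:450],(400,300))])]))
for r in ctrl.cut_out(S,'pin')[:2]: print(r['confidence'],r['extent'])
```

```text
t 15.5 p [ 0.4522 -0.0173  0.3247] jaw -0.055 F [-0.   0.1 -0.3] op 50.0 q6 -0.14
shift [ 24.5   3.8 117.8] rot [ 0.    -0.002  0.001]
0.83 [242.7, 194.1, 260.4, 229.3]
```

View pics/f7.png

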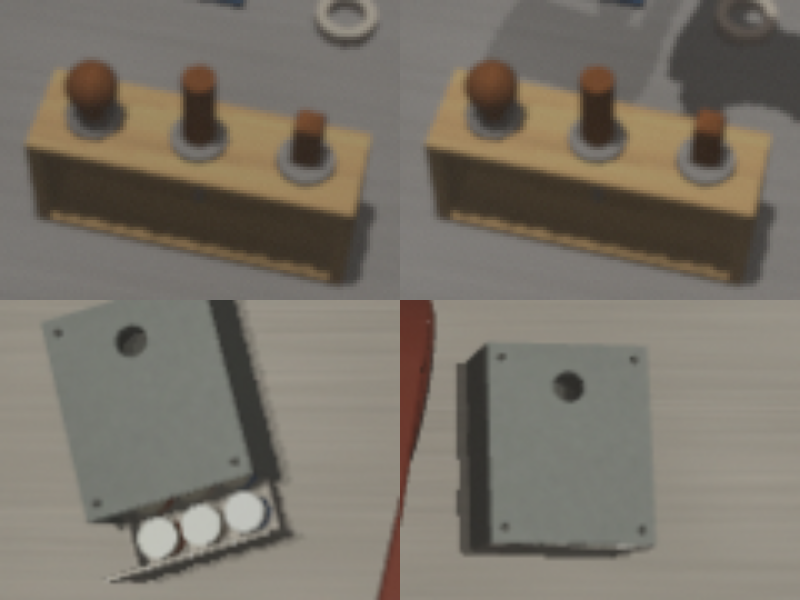

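The pin is upright in its own hole, with its handle top within 1 px of the start. The tall box's tray is fully out, the low box is shut and the arm is clear.

```bash
python3 -c "
from rig import ctrl
print(ctrl.finish_job())"
```

```text
the job is handed in; nothing more can be done
None
```

I took the pin from the middle rack hole and pushed it through the lid hole of the taller box until its tray sprang out. Then I hung it back in the same hole, let go and moved the arm clear. The job was handed in at about 15.5 s; the hand-in reports no verdict.

**Last checks:**
- **Pin:** it stands upright in its own hole, with its handle top within about 1–2 pixels of the starting picture. That is a few millimetres at most. The collar seated at the same gripper height as at the grasp (0.1155 m).
- **Trays:** the taller box's tray looks fully out in the top view, and the lower box is shut. I judged both by eye and did not measure how far out the tray is.
- **Arm:** it is clear of everything, and the highest force I read was about 6 N, while the tip pressed the catch.

**Disagreements along the way:**
- My first estimates of the two box holes were off because I used the wrong crop scale. I found and corrected this before moving.
- The first press, with the tip about 35.5 mm down, did not free the tray. Going to about 40 mm did.
- The gripper read 20.5 mm on the 22 mm handle, and I did not look into why.

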